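# Uncover the tube block and hold it home in the corner stops

## Robot

A 7-joint arm with a two-finger parallel gripper is mounted at the origin on a cart in front of the work surface, level with it; the furniture and walls round the work are solid. World frame = base frame: x ahead of the robot, y to its left, z up, the work surface at z = 0. Lengths are in mm, angles in rad, forces in N, time in s.
With the tool pointing down it reaches from about 400 to 925 mm from the base axis. Payload 5.6 kg.
Tool frame: the origin (TCP) lies at the very end of the fingers, on their centre line; the grasp point (between the pads) lies 19 mm behind it (ctrl.hold_point_z is the z of the grasp point in the tool frame, in mm); z points along the fingers, y is the direction in which the jaws open and shut (so a half turn about z gives the same grasp; the last joint's range is limited). The gripper opens to 85 mm and grips with 20 to 120 N. Pads are 22 mm wide; open, the fingers measure 114 mm over their backs; the gripper's body (76 mm by 85 mm) begins 54 mm behind the grasp point. The pads swing forward as they close: fully open they stand 13 mm farther back than shut.
Start: joints at [-1.33, 0.468, -0.012, 1.603, 0.006, 1.071, -0.056], TCP at [182.044, 623.994, 231.29] pointing down, gripper open.
Joint ranges: [-2.53, 2.53], [-0.31, 2.02], [-1.57, 1.55], [0.28, 2.44], [-1.29, 4.43], [0.15, 1.84], [-2.92, 2.92]. Speed limits (rad/s): [2.57, 2.57, 3.14, 3.14, 3.14, 3.14, 3.14].

## Interface

Orientations are given as a unit quaternion [w, x, y, z].
In Python, from rig import ctrl gives the robot as it stands.
- The arm moves only by the tool move_arm, never from a script. Its argument "increments" is one flat list of numbers, 7 for each row, row after row: the gripper command: -1 is shut, 1 is fully open, values between are in proportion, then the shift along the tool's x, y, z in cm, then the turn, a rotation vector about the tool's x, y, z in degrees. A call has exactly 5 rows; each row is the pose to reach, as a shift and turn from the pose measured when the call began, along the tool's axes at that moment; what a row does not reach only later rows make up. A row lasts 1/8 s, in which the tool goes at most 62.5 mm and 10.7 degrees, less where a joint would pass 70% of its speed; a pose out of reach is approached as far as the arm can. A call with a gripper value outside its range is refused whole. The fingers move at their own pace and stop on an object; "force" is the grip in N (left out, the last holds). Time passes only in rows, so rows that repeat a pose let the fingers close, or fill a call up. It gives the time, the measured TCP pose, the force and the opening at its end, in the units of the state.
- ctrl.read_state(): the state, without advancing time (a new reading comes with each control period).
- ctrl.snapshot(name): name is "scene" or "side" or "wrist"; returns the picture (400x640x3 uint8, red, green, blue); there is no depth.
- ctrl.camera_params(name): a dict with "fx", "fy", "cx", "cy" (pixels), "rvec" (rotation vector, rad) and "tvec" (3), from world to camera coordinates, as OpenCV has them; the wrist camera has in their place "T_tool_cam" (4x4, takes a point from camera to tool coordinates, whose origin is the TCP and whose axes are the flange's). Camera axes: x right, y down, z forward; pixel columns grow to the right and rows downward; lengths in mm; the calibration is good to about 2 mm. A picture is of the moment at which its call begins: read the wrist's pose just before it. camera_params takes no time and is no camera call.
- ctrl.finish_job(): hands the job in, once; it reports no verdict.
Trained networks look in the newest picture that a camera, given by its name, has taken for a name from the list of things; names that differ only in an ending like _2 or _b are one class to them, and where a whole thing is asked for, a point or a joint stands for the part that bears it (a point fixed in the world has none). Each returns a list of dicts, best first, with "p" (0 to 1); they miss things now and then, are a little off and sometimes report something else, mostly with a low value. They report only what shows in the picture. A call takes as long as a camera call.
- ctrl.cut_out(camera, label): "mask" (400x640 bool, what is visible of it) and "position" ([row, column] in pixels, amid what is visible of it).
The state is a dict: "t": time; "joints": joint angles; "joint_velocities": joint speeds; "joint_torque": joint torques, N m; "ee_pos": TCP position; "eef_rot": TCP orientation; "force": force on the tool from outside, world axes, zero at the start; "moment": the same for the moment, N m; "finger_gap": opening from 0.0 (shut) to 1.0 (fully open).
Only numpy, scipy, OpenCV 4.12 (cv2) and the standard library are available. Lean on these libraries where they do the work, as an engineer would, in place of code of your own. Each camera call takes 0.05 s, during which the arm holds its last target.

## Task

Lift the loose cover straight up off the micro-tube block and set it down flat on the bench, clear of the block. Then bring the block, kept upright, onto the small base plate and into the corner of its two low stops, standing flat, its long side along the long stop and its short end against the short stop, and finish while still holding it pressed firmly against both stops so that it could be clamped. Leave the timer, the tape roll and the petri dish near the work where they are.

Things in the scene. Friction and masses are not known exactly. Their poses are not given: they have to be found in the camera images.
- tube_block: rectangular micro-tube block, 66 (x) x 104 (y) x 26 (z) mm, upright solid sides, rows of tube holes in its top, about 0.25 kg; stands loose on the bench under the cover, long axis roughly fore and aft. Origin: centre of its underside; y is its long axis, z up. It may go into the corner either way round (half a turn)
- cover: loose grey cover on the block, 0.12 kg: flat roof 77 (x) x 104 (y) mm with a 12 mm deep skirt along both long sides (2.5 mm play, ends open); lifts straight off. On the roof a black bridge handle, bar 12 (x) x 64 (y) mm, top 39 and underside 25 mm above the origin. Origin: centre between the skirts' lower edges, 14 mm above the bench on the block, 0 when set down. Axes as the block's
- corner: corner of two low steel stops on a fixed grey base plate, 22 mm thick, 124 (x) x 103 (y) mm. Origin: on the plate's top, where the stops' inner faces would meet. Short stop's inner face: x = 0; long stop's: y = 0. Plate reaches x -106 to +18, y -18 to +85 mm. Block home: standing on the plate, centre at x = -52, y = +33 mm, long axis along x. +x roughly away from the robot, +y roughly to its left
- stop_end: the short stop, 14 mm thick, 64 mm long, standing 8 mm above the plate, on the +x side of the corner, from y = +6 to +70 mm of the corner's frame; takes the short end of the block. Stops and plate are smooth (friction about 0.2). Origin and axes as the corner's
- stop_side: the long stop, 14 mm thick, 94 mm long, standing 8 mm above the plate, on the -y side of the corner, x = -100 to -6 mm of the corner's frame; takes the long side of the block. Both stops are lower than the block: fingers gripping only its upper 16 mm pass over them. Origin and axes as the corner's
- timer: bystander: white kitchen-type timer, 64 x 66 x 19 mm, to the left on the bench. Origin: centre of its underside
- tape: bystander: roll of tape lying flat, 53 mm across, 19 mm high, between the block and the stops. Origin: centre of its underside
- petri: bystander: petri dish, 92 mm across, 15 mm high, behind the work in the gap between two tanks. Origin: centre of its underside

How it is judged:
By the outcome, as a careful person would: the job done as asked, in the order asked, and still so for the second after the job is handed in, while the arm keeps its last pose, push and grip.
It also fails if it takes over 72 s, if anything falls off the work surface, if the arm or the gripper's body presses on something with over 40 N, if the wrist force passes 120 N, or if a joint passes its speed limit or range.

## Working session

There is one attempt and no reset: what is moved stays moved. The work goes in short steps, Python scripts to look and compute and a tool call to move; the robot and the scene stay as the last step left them, time stands still between calls to the robot, and variables do not carry over. Pictures are saved under pics/ and viewed, and the job is handed in when it is done.

Besides the shell and the picture viewer there is one more tool, called after "Call:" as a command line: name --argument value ..., lists and objects as JSON in quotes. move_arm: Moves the arm, as the interface text tells. Its arguments: {"type":"object","properties":{"increments":{"type":"array","items":{"type":"number"}},"force":{"type":"number"}},"required":["increments"]}

```bash
ls; mkdir -p pics
python3 - <<'E'
from rig import ctrl
import cv2
s=ctrl.read_state();print(s, ctrl.hold_point_z)
for n in ["scene","side","wrist"]:
    im=ctrl.snapshot(n);cv2.imwrite(f"pics/{n}0.png",im[:,:,::-1]);print(n,ctrl.camera_params(n))
E
```

```text
pics
{'t': 0.0, 'joints': array([-1.33003071,  0.46838427, -0.01156577,  1.60363788,  0.0060018 ,
        1.07141708, -0.0563158 ]), 'joint_velocities': array([-0.00071909, -0.00107838,  0.00076701,  0.00057269,  0.00098308,
        0.00115368, -0.00184431]), 'joint_torque': array([ 9.45695319e-05, -5.32388628e+01,  2.12136749e-02, -2.51304656e+01,
        1.13839551e-02,  7.65271252e-03,  4.07282101e-07]), 'ee_pos': array([181.91139418, 623.43204409, 230.32782049]), 'eef_rot': array([-5.63573503e-05,  1.41462588e-01,  9.89943188e-01, -9.04577859e-04]), 'force': array([ 0.15469507,  0.2063145 , -0.05476822]), 'moment': array([-0.01530846,  0.0283557 , -0.00301694]), 'finger_gap': 0.997690300864125} -18.700000000000003
scene {'fx': 505.2867503014816, 'fy': 505.2867503014816, 'cx': 321.9276056213086, 'cy': 198.00601919205852, 'rvec': array([ 2.13604337, -1.06496123,  0.43493657]), 'tvec': array([-291.67880597,  408.44889205, 1197.90492897])}
side {'fx': 510.69021553044144, 'fy': 510.69021553044144, 'cx': 322.1069965186596, 'cy': 200.8260698998255, 'rvec': array([ 0.17480327, -2.66825535,  1.51286734]), 'tvec': array([ 620.97933922,   40.46590619, 1500.77801209])}
wrist {'fx': 350.17118530427143, 'fy': 350.17118530427143, 'cx': 318.2087414147111, 'cy': 196.82553329723467, 'T_tool_cam': array([[ 3.82737556e-04, -9.58587298e-01, -2.84798607e-01,
         7.20944971e+01],
       [ 9.99999897e-01,  4.36301151e-04, -1.24632717e-04,
        -1.97439566e-01],
       [ 2.43729299e-04, -2.84798530e-01,  9.58587366e-01,
        -1.44165108e+02],
       [ 0.00000000e+00,  0.00000000e+00,  0.00000000e+00,
         1.00000000e+00]])}
```

View pics/scene0.png

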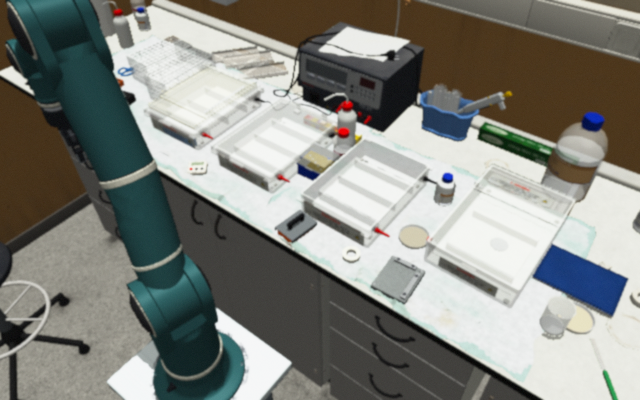

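View pics/side0.png

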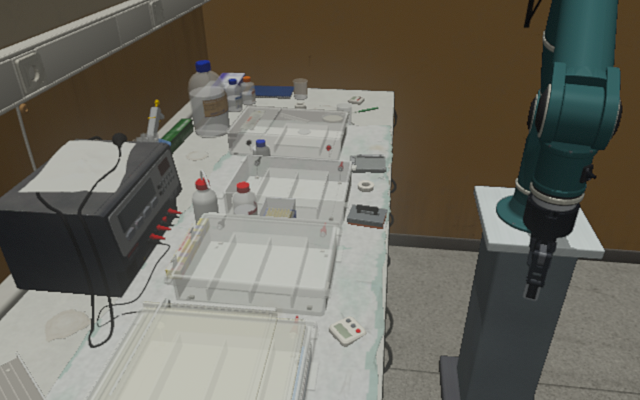

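View pics/wrist0.png

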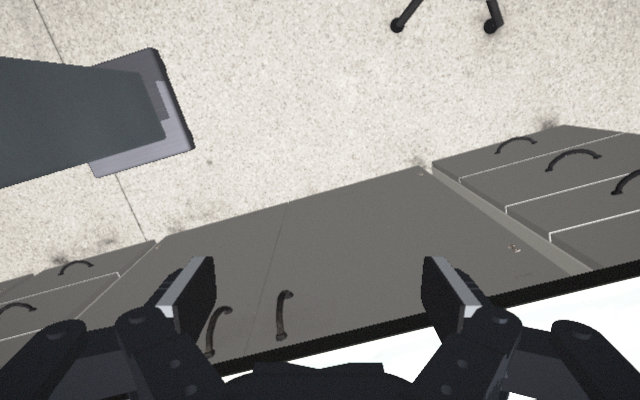

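The scene view shows the covered block at about (295,224), the tape at (351,255) and the base plate at (398,278). The petri dish is at (414,236) and the timer at (198,168). The side view agrees.

```bash
cat > h.py <<'E'
import numpy as np, cv2
from rig import ctrl
from scipy.spatial.transform import Rotation as R
def cam(name,s=None):
    p=ctrl.camera_params(name)
    K=np.array([[p['fx'],0,p['cx']],[0,p['fy'],p['cy']],[0,0,1]])
    if 'rvec' in p:
        Rm=cv2.Rodrigues(np.array(p['rvec']))[0];t=np.array(p['tvec'])
    else:
        s=s or ctrl.read_state()
        q=s['eef_rot'];Rt=R.from_quat([q[1],q[2],q[3],q[0]]).as_matrix()
        T=np.array(p['T_tool_cam']);Rc=Rt@T[:3,:3];c=Rt@T[:3,3]+s['ee_pos']
        Rm=Rc.T;t=-Rm@c
    return K,Rm,t
def onplane(C,uv,z):
    K,Rm,t=C;uv=np.atleast_2d(np.array(uv,float))
    d=(np.c_[uv,np.ones(len(uv))]@np.linalg.inv(K).T)@Rm
    c=-Rm.T@t
    return c+d*((z-c[2])/d[:,2])[:,None]
def proj(C,P):
    K,Rm,t=C;q=(np.atleast_2d(P)@Rm.T+t)@K.T
    return q[:,:2]/q[:,2:]
def rot():
    q=ctrl.read_state()['eef_rot'];return R.from_quat([q[1],q[2],q[3],q[0]]).as_matrix()
E
python3 - <<'E'
from h import *
for n in ["scene","side"]:
    ctrl.snapshot(n);C=cam(n)
    for l,z in [("cover",30),("tube_block",15),("stop_end",30),("stop_side",30),("corner",22),("timer",10),("tape",10),("petri",8)]:
        for d in ctrl.cut_out(n,l)[:2]:
            m=d['mask'];r,c=d['position'];ys,xs=np.nonzero(m)
            print(n,l,round(d['p'],2),np.round([c,r]),m.sum(),onplane(C,[c,r],z)[0].round(), 'centroid',onplane(C,[xs.mean(),ys.mean()],z)[0].round())
E
```

```text
scene cover 0.98 [295. 229.] 725 [464.  86.  30.] centroid [477.  92.  30.]
scene tube_block 0.55 [279. 241.] 54 [412. 103.  15.] centroid [430. 102.  15.]
scene stop_side 0.48 [412. 285.] 149 [ 495. -287.   30.] centroid [ 490. -285.   30.]
scene stop_side 0.19 [194. 165.] 280 [486. 539.  30.] centroid [482. 519.  30.]
scene corner 0.7 [397. 281.] 1627 [ 488. -248.   22.] centroid [ 493. -246.   22.]
scene corner 0.28 [297. 228.] 762 [476.  89.  22.] centroid [481.  97.  22.]
scene timer 0.82 [195. 168.] 303 [492. 547.  10.] centroid [494. 539.  10.]
scene tape 0.66 [352. 257.] 220 [494. -98.  10.] centroid [497. -92.  10.]
scene petri 0.93 [413. 237.] 621 [ 662. -199.    8.] centroid [ 663. -195.    8.]
side tube_block 0.61 [366. 214.] 695 [488.  84.  15.] centroid [485.  86.  15.]
side tube_block 0.56 [352. 223.] 10 [522. 136.  15.] centroid [516. 137.  15.]
side corner 0.8 [367. 164.] 627 [ 501. -222.   22.] centroid [ 497. -235.   22.]
side timer 0.94 [347. 333.] 752 [500. 552.  10.] centroid [500. 545.  10.]
side tape 0.52 [366. 165.] 622 [ 507. -241.   10.] centroid [ 497. -258.   10.]
side tape 0.48 [368. 186.] 154 [491. -95.  10.] centroid [498. -94.  10.]
```

Call:
move_arm --increments '[1, -4.3, -4.3, 0, 0, 0, -1.6, 1, -8.7, -8.6, 0, 0, 0, -3.2, 1, -13, -12.9, 0, 0, 0, -4.8, 1, -17.4, -17.2, 0, 0, 0, -6.4, 1, -21.8, -21.5, 0, 0, 0, -8]'

```text
t: 1.68
ee_pos: [332.0, 354.8, 231.7]
eef_rot: [0.0, 0.072, 0.997, 0.0]
force: [1.3, 0.7, -0.9]
finger_gap: 1.0
```

Run:
```python
from h import *
s=ctrl.read_state();print(s['t'],s['ee_pos'],s['eef_rot']);print(rot().T@(np.array([480,90,230])-s['ee_pos']))
```

```text
1.675 [332.02391783 354.83827593 231.6510584 ] [3.32804180e-04 7.15867507e-02 9.97434222e-01 4.45445323e-04]
[-184.27901655 -240.99345218    1.53601874]
```

Call:
move_arm --increments '[1, -4, -5.2, 0, 0, 0, -1.6, 1, -8, -10.4, 0, 0, 0, -3.2, 1, -12, -15.6, 0, 0, 0, -4.8, 1, -16, -20.8, 0, 0, 0, -6.4, 1, -18.4, -24.1, 0, 0, 0, -8.3]'

```text
t: 2.3
ee_pos: [480.8, 87.9, 232.0]
eef_rot: [0.001, -0.001, 1.0, 0.001]
force: [1.1, 1.7, -1.4]
finger_gap: 1.001
```

Run:
```python
from h import *
s=ctrl.read_state();print(s['t'],s['ee_pos'],s['eef_rot'],s['joint_velocities'].round(2))
im=ctrl.snapshot("wrist");C=cam("wrist",s);np.save("w1.npy",np.r_[s['ee_pos'],s['eef_rot']])
cv2.imwrite("pics/w1.png",im[:,:,::-1])
for l in ["cover","tube_block","tape"]:
  for d in ctrl.cut_out("wrist",l)[:1]:
    m=d['mask'];ys,xs=np.nonzero(m);r=cv2.minAreaRect(np.c_[xs,ys].astype(np.float32))
    print(l,d['p'],d['position'],m.sum(),r); np.save(f"m_{l}.npy",m)
    print(onplane(C,[r[0]],28))
```

```text
2.3 [480.75442937  87.91449908 232.01409192] [ 9.90125900e-04 -9.12625247e-04  9.99998910e-01  6.05182832e-04] [ 0.65  0.21  0.3  -0.23 -0.13  0.04  1.28]
cover 0.97 [167.2, 330.8] 7772 ((331.3999938964844, 167.8000030517578), (79.8456039428711, 102.68742370605469), 7.72182559967041)
[[481.74365382 101.16514551  28.        ]]
tape 0.63 [182.1, 144.1] 1904 ((152.5, 180.0), (50.0, 55.0), 90.0)
[[494.81545271 -81.56010338  28.        ]]
```

View pics/w1.png

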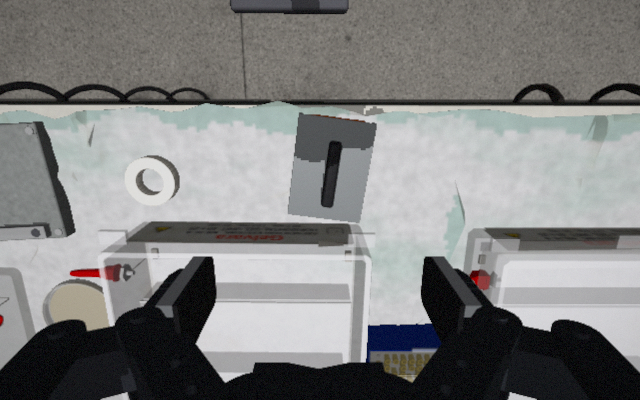

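The cover is at about (331,168) with its handle at (331,174), long axis roughly fore and aft. The tape is at (152,180) and the base plate at the far left. The bench is free to the right of the cover. The arm was still moving, so I'll measure again at rest.

```bash
cat > meas.py <<'E'
from h import *
for i in range(4): ctrl.snapshot("side")
s=ctrl.read_state();print(s['t'],s['ee_pos'].round(1),s['eef_rot'].round(4),abs(s['joint_velocities']).max().round(3))
im=ctrl.snapshot("wrist");C=cam("wrist",s)
cv2.imwrite("pics/w2.png",im[:,:,::-1])
d=ctrl.cut_out("wrist","cover")[0];m=d['mask'];ys,xs=np.nonzero(m)
def rect(pts,z):
    P=onplane(C,pts,z)[:,:2].astype(np.float32);r=cv2.minAreaRect(P);return r
print("cover p",d['p'],"roof rect z29",rect(np.c_[xs,ys],29))
g=im.max(2)
x,y,w,h=cv2.boundingRect(m.astype(np.uint8))
mm=np.zeros_like(m);mm[y:y+h,x:x+w]=1
mm=cv2.erode(cv2.morphologyEx(m.astype(np.uint8),cv2.MORPH_CLOSE,np.ones((25,25))),np.ones((9,9)))
dk=(g<60)&(mm>0);n,lab,st,ce=cv2.connectedComponentsWithStats(dk.astype(np.uint8))
k=1+st[1:,4].argmax();yy,xx=np.nonzero(lab==k);print("dark",st[k])
print("handle rect z53",rect(np.c_[xx,yy],53))
t=ctrl.cut_out("wrist","tape")
for d in t[:1]:
    ys,xs=np.nonzero(d['mask']);print("tape",rect(np.c_[xs,ys],19))
E
python3 meas.py
```

```text
2.7 [479.2  91.6 231.5] [ 2.0e-04 -2.2e-03  1.0e+00  6.0e-04] 0.005
cover p 0.83 roof rect z29 ((483.55133056640625, 99.72283935546875), (78.6785659790039, 105.42340087890625), 82.25377655029297)
dark [318 143  20  66 813]
handle rect z53 ((482.7207336425781, 99.58074951171875), (12.329947471618652, 64.08934783935547), 82.43354034423828)
tape ((496.3136901855469, -86.56204223632812), (52.53148651123047, 59.56868362426758), 41.074642181396484)
```

View pics/w2.png

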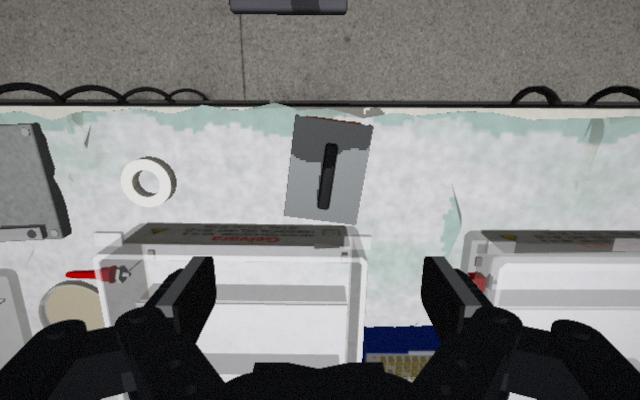

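Call:
move_arm --increments '[1, -0.37, 0.8, 2, 0, 0, 4, 1, -0.37, 0.8, 6, 0, 0, 7.9, 1, -0.37, 0.8, 10, 0, 0, 7.9, 1, -0.37, 0.8, 13, 0, 0, 7.9, 1, -0.37, 0.8, 14.2, 0, 0, 7.9]'

```text
t: 3.48
ee_pos: [482.1, 99.4, 88.1]
eef_rot: [-0.001, 0.067, 0.998, 0.0]
force: [0.4, -0.6, -0.3]
finger_gap: 0.999
```

Run:
```python
from h import *
for i in range(3): ctrl.snapshot("side")
s=ctrl.read_state();print(s['t'],s['ee_pos'],s['eef_rot'],s['joint_velocities'].round(2), s['force'])
im=ctrl.snapshot("wrist");C=cam("wrist",s)
cv2.imwrite("pics/w3.png",im[:,:,::-1])
Rm=rot();print(np.degrees(np.arctan2(Rm[1,0],Rm[0,0])),np.round(Rm,3)); print(Rm.T@(np.array([482.9,99.6,34])-s['ee_pos']))
```

```text
3.625 [483.35226364  99.40368637  89.79902462] [3.07829326e-04 6.69335002e-02 9.97757263e-01 5.05512845e-04] [ 0.   -0.02  0.01 -0.01  0.    0.    0.  ] [-0.56141248  0.66362977  0.35500154]
172.31284089310532 [[-0.991  0.134  0.002]
 [ 0.134  0.991  0.001]
 [-0.002  0.002 -1.   ]]
[5.73061948e-01 3.84023517e-02 5.57982469e+01]
```

View pics/w3.png

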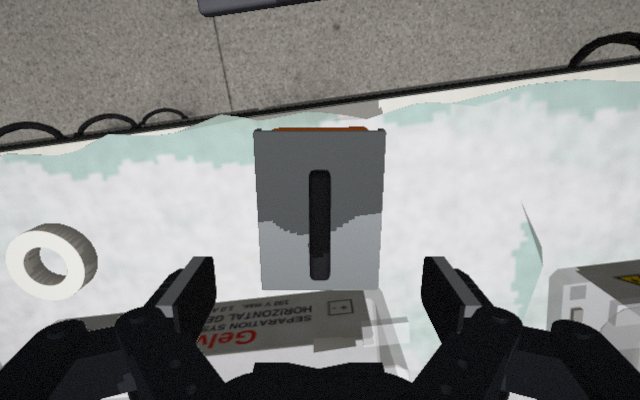

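The handle is centred between the jaws (col 319) and in line with them. I'll descend and grip.

Call:
move_arm --increments '[1, 0, 0, 3, 0, 0, 0, 1, 0.05, 0, 5, 0, 0, 0, 1, 0.05, 0, 5.6, 0, 0, 0, -1, 0.05, 0, 5.6, 0, 0, 0, -1, 0.05, 0, 5.6, 0, 0, 0]' --force 40

```text
t: 4.3
ee_pos: [484.3, 99.8, 35.4]
eef_rot: [0.002, 0.067, 0.998, 0.001]
force: [0.1, 0.3, 0.7]
finger_gap: 0.605
```

Call:
move_arm --increments '[-1, 0, 0, 0, 0, 0, 0, -1, 0, 0, 0, 0, 0, 0, -1, 0, 0, 0, 0, 0, 0, -1, 0, 0, 0, 0, 0, 0, -1, 0, 0, 0, 0, 0, 0]'

```text
t: 4.92
ee_pos: [484.8, 100.0, 36.1]
eef_rot: [0.002, 0.067, 0.998, 0.001]
force: [-1.3, 0.4, 6.0]
finger_gap: 0.128
```

Run:
```python
from h import *
s=ctrl.read_state();print(s['t'],s['ee_pos'],s['force'],s['finger_gap'])
im=ctrl.snapshot("wrist")
cv2.imwrite("pics/w4.png",im[:,:,::-1])
```

```text
4.925 [484.80427814 100.03777975  36.06886597] [-1.3184121   0.37547072  6.03966969] 0.12787809045100634
```

View pics/w4.png

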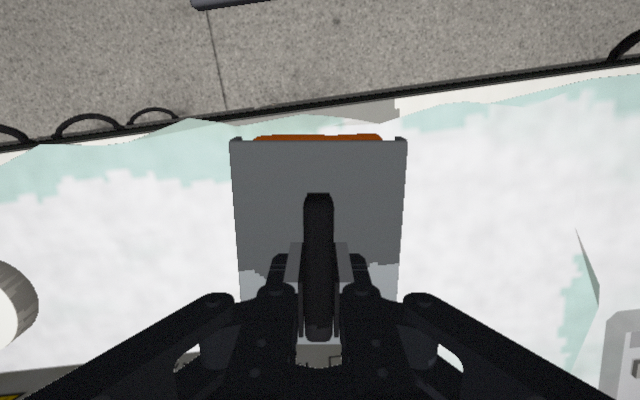

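Call:
move_arm --increments '[-1, 0, 0, -0.8, 0, 0, 0, -1, 0, 0, -1.8, 0, 0, 0, -1, 0, 0, -3, 0, 0, 0, -1, 0, 0, -5, 0, 0, 0, -1, 0, 0, -7, 0, 0, 0]'

```text
t: 5.6
ee_pos: [484.4, 99.8, 107.2]
eef_rot: [0.002, 0.067, 0.998, 0.001]
force: [0.1, 0.3, -1.4]
finger_gap: 0.13
```

Run:
```python
from h import *
im=ctrl.snapshot("side")
cv2.imwrite("pics/s5.png",cv2.resize(im[140:300,250:450],None,fx=3,fy=3)[:,:,::-1])
im=ctrl.snapshot("scene")
cv2.imwrite("pics/c5.png",cv2.resize(im[120:320,180:450],None,fx=2.8,fy=2.8)[:,:,::-1])
s=ctrl.read_state();print(s['t'],s['ee_pos'],s['force'],s['finger_gap'],rot().round(4))
im=ctrl.snapshot("wrist")
cv2.imwrite("pics/w5.png",im[:,:,::-1])
```

```text
5.7 [486.02880616 100.29557152 108.4163691 ] [-0.43938471  0.03262343 -1.1406251 ] 0.12928163218490613 [[-0.991   0.1336  0.0093]
 [ 0.1336  0.991   0.0041]
 [-0.0087  0.0053 -0.9999]]
```

View pics/s5.png

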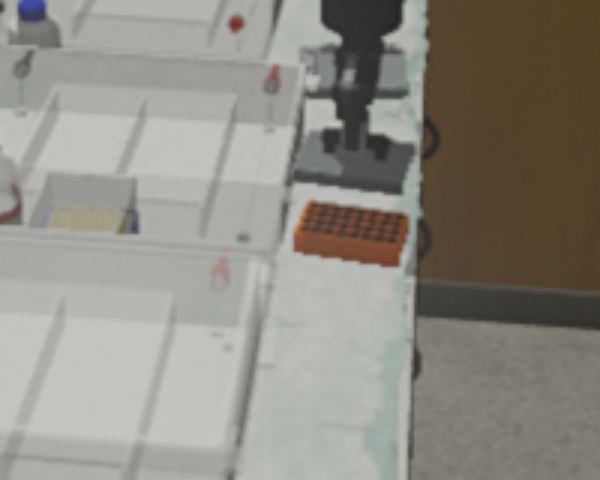

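View pics/c5.png

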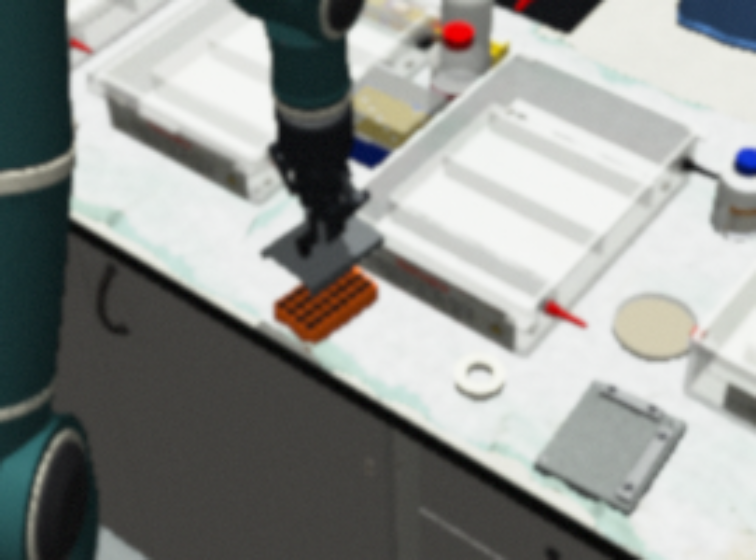

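View pics/w5.png

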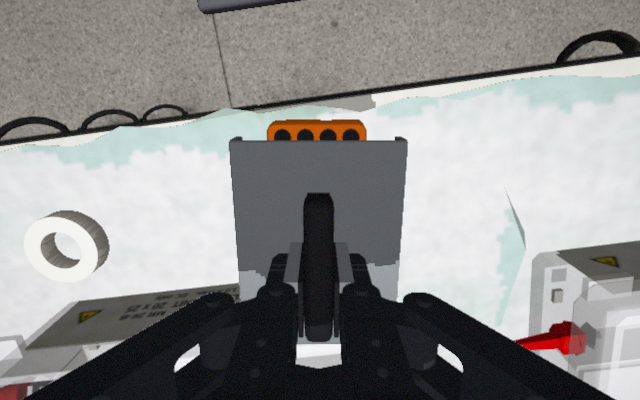

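Run:
```python
from h import *
s={'ee_pos':np.array([479.2,91.6,231.5]),'eef_rot':np.array([2e-4,-2.2e-3,1,6e-4])}
C=cam("wrist",s)
print(onplane(C,[[300,104],[450,104],[370,240],[465,240],[470,232],[235,225]],0).round())
print(onplane(C,[[300,104],[450,104],[370,240],[465,240],[470,232],[235,225]],60).round())
print(rot().T@np.array([-8,140,0]))
```

```text
[[418.  72.   0.]
 [418. 228.   0.]
 [571. 152.   0.]
 [570. 263.   0.]
 [560. 267.   0.]
 [553.  -3.   0.]]
[[417.  75.  60.]
 [416. 206.  60.]
 [545. 142.  60.]
 [544. 235.  60.]
 [536. 239.  60.]
 [530.  12.  60.]]
[ 26.63060377 137.67574271   0.44812166]
```

Call:
move_arm --increments '[-1, 0.5, 3.5, 0, 0.1, 0.2, -2, -1, 1.1, 7.5, 0, 0.3, 0.5, -4, -1, 1.7, 11.3, 0, 0.3, 0.5, -6, -1, 2.1, 13.9, 0, 0.3, 0.5, -7.6, -1, 2.1, 13.9, 0, 0.3, 0.5, -7.6]'

```text
t: 6.38
ee_pos: [482.3, 242.7, 107.1]
eef_rot: [-0.001, -0.001, 1.0, -0.0]
force: [0.8, 0.0, -1.3]
finger_gap: 0.13
```

Run:
```python
from h import *
ctrl.snapshot("scene")
s=ctrl.read_state();print(s['t'],s['ee_pos'],s['force'],s['finger_gap'],rot().round(4))
```

```text
6.425 [482.56768038 240.72219238 107.15180177] [ 0.00556569 -0.66228518 -2.28433434] 0.13447562971015822 [[-1.0e+00  2.0e-04 -2.4e-03]
 [ 2.0e-04  1.0e+00 -2.0e-03]
 [ 2.4e-03 -2.0e-03 -1.0e+00]]
```

Call:
move_arm --increments '[-1, 0, 0, 3, 0, 0, 0, -1, 0, 0, 5.5, 0, 0, 0, -1, 0, 0, 7.2, 0, 0, 0, -1, 0, 0, 8.1, 0, 0, 0, -1, 0, 0, 8.4, 0, 0, 0]'

```text
t: 7.05
ee_pos: [482.5, 240.1, 22.9]
eef_rot: [-0.001, 0.0, 1.0, -0.001]
force: [-0.3, -0.3, -1.1]
finger_gap: 0.126
```

Call:
move_arm --increments '[-1, 0, 0, 0.1, 0, 0, 0, -1, 0, 0, 0.1, 0, 0, 0, -1, 0, 0, 0.2, 0, 0, 0, -1, 0, 0, 0.2, 0, 0, 0, -1, 0, 0, 0.2, 0, 0, 0]'

```text
t: 7.68
ee_pos: [482.9, 240.3, 22.1]
eef_rot: [-0.001, 0.0, 1.0, -0.001]
force: [-2.4, -1.2, 6.4]
finger_gap: 0.131
```

Call:
move_arm --increments '[0.3, 0, 0, 0, 0, 0, 0, 1, 0, 0, 0, 0, 0, 0, 1, 0, 0, 0, 0, 0, 0, 1, 0, 0, 0, 0, 0, 0, 1, 0, 0, 0, 0, 0, 0]'

```text
t: 8.3
ee_pos: [482.9, 240.3, 22.0]
eef_rot: [-0.001, 0.0, 1.0, -0.001]
force: [-0.5, 0.1, 0.0]
finger_gap: 1.003
```

Call:
move_arm --increments '[1, 0, 0, -2, 0, 0, 0, 1, 0, 0, -5, 0, 0, 0, 1, 0, 0, -10, 0, 0, 0, 1, 0, 0, -16, 0, 0, 0, 1, 0, 0, -20, 0, 0, 0]'

```text
t: 8.93
ee_pos: [483.9, 240.9, 224.9]
eef_rot: [0.0, 0.001, 1.0, -0.0]
force: [0.4, 0.3, -1.4]
finger_gap: 0.997
```

Run:
```python
from h import *
for i in range(2): ctrl.snapshot("side")
s=ctrl.read_state();print(s['t'],s['ee_pos'],s['force'],s['finger_gap'],rot().round(4))
im=ctrl.snapshot("wrist")
cv2.imwrite("pics/w6.png",im[:,:,::-1])
print(rot().T@(np.array([483,99.6,230])-s['ee_pos']))
```

```text
9.025 [485.78199775 241.91708122 226.94202209] [-0.09558473  0.64040961  0.18815817] 1.0005882496488094 [[-1.      0.001   0.006 ]
 [ 0.001   1.      0.0036]
 [-0.006   0.0036 -1.    ]]
[   2.64282428 -142.31550944   -3.2486304 ]
```

View pics/w6.png

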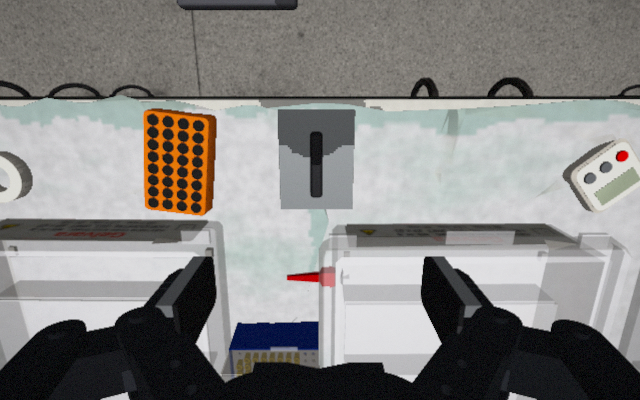

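The cover stands flat and released at (316,160), and the block is uncovered at (180,162). Before I pick the block up, I'll go and look at the corner from above.

Call:
move_arm --increments '[1, 0, -4, 0, 0, 0, 0, 1, 0, -10, 0, 0, 0, 0, 1, 0, -16, 0, 0, 0, 0, 1, 0, -22, 0, 0, 0, 0, 1, 0, -28, 0, 0, 0, 0]'

```text
t: 9.7
ee_pos: [483.1, -40.5, 222.8]
eef_rot: [0.0, 0.0, 1.0, 0.001]
force: [1.2, 0.5, 0.1]
finger_gap: 0.998
```

Call:
move_arm --increments '[1, 0, -5, 0, 0, 0, 0, 1, 0, -10, 0, 0, 0, 0, 1, 0, -15, 0, 0, 0, 0, 1, 0, -17.5, 0, 0, 0, 0, 1, 0, -17.5, 0, 0, 0, 0]'

```text
t: 10.32
ee_pos: [481.6, -217.5, 221.2]
eef_rot: [-0.001, 0.002, 1.0, 0.0]
force: [0.0, 0.5, -0.6]
finger_gap: 0.999
```

Run:
```python
from h import *
for i in range(3): ctrl.snapshot("side")
s=ctrl.read_state();print(s['t'],s['ee_pos'],s['joint_velocities'].round(2),rot().round(4))
im=ctrl.snapshot("wrist");C=cam("wrist",s)
import pickle;pickle.dump((s,im),open("corner.pkl","wb"))
cv2.imwrite("pics/w7.png",im[:,:,::-1])
for l,z in [("corner",22),("stop_end",30),("stop_side",30),("tape",19),("petri",15),("tube_block",26)]:
  for d in ctrl.cut_out("wrist",l)[:2]:
    m=d['mask'];ys,xs=np.nonzero(m);P=onplane(C,np.c_[xs,ys],z)[:,:2].astype(np.float32)
    print(l,round(d['p'],2),d['position'],m.sum(),cv2.minAreaRect(P))
```

```text
10.475 [ 482.67110218 -214.05582985  221.64618835] [-0.01 -0.01 -0.   -0.    0.   -0.    0.  ] [[-1.0e+00 -9.0e-04 -1.4e-03]
 [-9.0e-04  1.0e+00  2.1e-03]
 [ 1.4e-03  2.1e-03 -1.0e+00]]
corner 0.57 [181.4, 291.4] 12257 ((501.0859680175781, -241.21055603027344), (127.51592254638672, 105.68756103515625), 3.152723550796509)
stop_end 0.81 [237.0, 302.5] 911 ((551.3334350585938, -232.84637451171875), (16.730792999267578, 64.70874786376953), 2.9467296600341797)
stop_side 0.9 [179.5, 247.4] 1456 ((494.7564697265625, -281.0821838378906), (94.63385009765625, 16.630441665649414), 3.0639090538024902)
tape 0.85 [185.5, 446.4] 1847 ((496.6288146972656, -90.4588851928711), (56.86543655395508, 52.316490173339844), 49.86725997924805)
petri 0.8 [319.3, 329.2] 4498 ((662.7777709960938, -197.47882080078125), (97.12357330322266, 91.39964294433594), 6.3149237632751465)
petri 0.73 [176.6, 251.4] 1423 ((498.20233154296875, -283.8879699707031), (98.49605560302734, 17.1131591796875), 4.261508464813232)
```

View pics/w7.png

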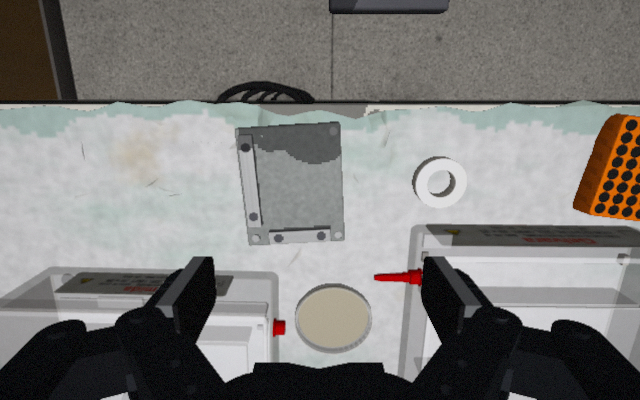

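The corner plate is at (291,181). The long stop is on its left at (247,180) and the short stop at (302,237), at the bottom. The corner origin comes out at about (547.7, -272.3) with yaw +3°. Next I'll go back over the block.

Call:
move_arm --increments '[1, 0, 4, 0, 0, 0, 0, 1, 0, 10, 0, 0, 0, 0, 1, 0, 16, 0, 0, 0, 0, 1, 0, 22, 0, 0, 0, 0, 1, 0, 28, 0, 0, 0, 0]'

```text
t: 11.45
ee_pos: [482.9, 67.1, 223.4]
eef_rot: [0.001, -0.0, 1.0, 0.001]
force: [0.5, -0.3, 0.2]
finger_gap: 1.001
```

Call:
move_arm --increments '[1, 0, 2, 2, 0, 0, 4, 1, 0, 3.5, 4, 0, 0, 7.5, 1, 0, 3.5, 6, 0, 0, 7.5, 1, 0, 3.5, 7, 0, 0, 7.5, 1, 0, 3.5, 7, 0, 0, 7.5]'

```text
t: 12.08
ee_pos: [482.7, 101.9, 153.2]
eef_rot: [0.0, 0.065, 0.998, 0.001]
force: [1.1, 0.1, 0.5]
finger_gap: 1.001
```

```bash
cat > blk.py <<'E'
from h import *
for i in range(3): ctrl.snapshot("side")
s=ctrl.read_state();print(s['t'],s['ee_pos'],abs(s['joint_velocities']).max().round(3),rot().round(4))
im=ctrl.snapshot("wrist");C=cam("wrist",s)
cv2.imwrite("pics/w8.png",im[:,:,::-1])
d=ctrl.cut_out("wrist","tube_block")[0];m=d['mask'];ys,xs=np.nonzero(m)
P=onplane(C,np.c_[xs,ys],26)[:,:2].astype(np.float32);print(d['p'],cv2.minAreaRect(P),cv2.boundingRect(m.astype(np.uint8)))
E
python3 blk.py
```

```text
12.225 [483.54886599 102.1305033  154.22332343] 0.003 [[-0.9914  0.1305  0.0028]
 [ 0.1305  0.9914  0.0022]
 [-0.0025  0.0025 -1.    ]]
0.97 ((481.9349060058594, 100.18070983886719), (64.14348602294922, 104.22847747802734), 82.46452331542969) (274, 118, 84, 127)
```

View pics/w8.png

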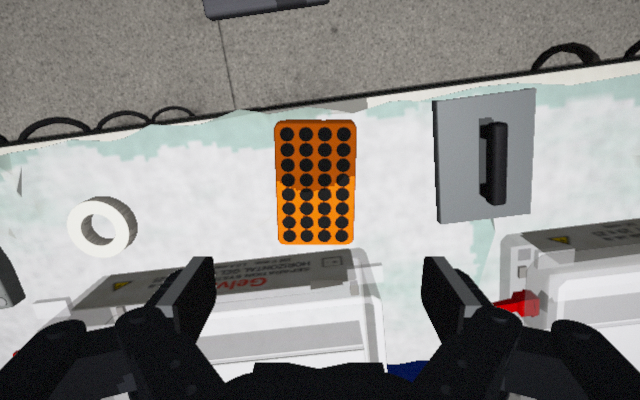

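The block is at (315,182), in line with and centred between the jaws. The cover is off to the right at (485,155). I'll go down and grip its upper part.

Call:
move_arm --increments '[1, 0.12, -0.21, 4, 0, 0, 0, 1, 0.12, -0.21, 8, 0, 0, 0, 1, 0.12, -0.21, 11, 0, 0, 0, 1, 0.12, -0.21, 13, 0, 0, 0, 1, 0.12, -0.21, 13, 0, 0, 0]'

```text
t: 12.95
ee_pos: [481.7, 100.2, 23.4]
eef_rot: [0.0, 0.065, 0.998, 0.001]
force: [0.0, -0.6, 0.3]
finger_gap: 0.998
```

Run:
```python
from h import *
ctrl.snapshot("side")
s=ctrl.read_state();print(s['t'],s['ee_pos'],s['force'],rot().round(4))
print(rot().T@(np.array([482,100.2,7])-s['ee_pos']))
im=ctrl.snapshot("wrist");cv2.imwrite("pics/w9.png",im[:,:,::-1])
```

```text
13.0 [482.51225627 100.39633366  24.32023272] [-0.00222606 -0.91556635 -0.13708175] [[-0.9914  0.1307  0.0025]
 [ 0.1307  0.9914  0.0021]
 [-0.0022  0.0024 -1.    ]]
[ 0.52073444 -0.30311    17.31844031]
```

View pics/w9.png

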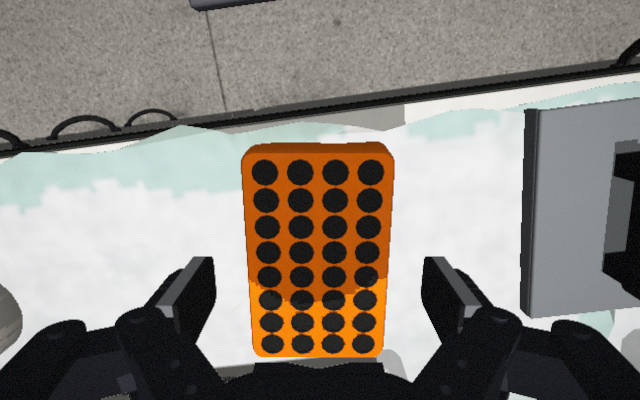

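Call:
move_arm --increments '[1, 0.05, 0, 0.9, 0, 0, 0, 1, 0.05, 0, 1.7, 0, 0, 0, 1, 0.05, 0, 1.8, 0, 0, 0, -1, 0.05, 0, 1.8, 0, 0, 0, -1, 0.05, 0, 1.8, 0, 0, 0]' --force 70

```text
t: 13.68
ee_pos: [482.7, 100.6, 7.5]
eef_rot: [0.002, 0.066, 0.998, 0.002]
force: [-1.7, -0.3, 4.3]
finger_gap: 0.751
```

Call:
move_arm --increments '[-1, 0, 0, 0, 0, 0, 0, -1, 0, 0, 0, 0, 0, 0, -1, 0, 0, 0, 0, 0, 0, -1, 0, 0, 0, 0, 0, 0, -1, 0, 0, 0, 0, 0, 0]'

```text
t: 14.3
ee_pos: [482.6, 100.6, 7.5]
eef_rot: [0.002, 0.066, 0.998, 0.002]
force: [-1.3, -0.4, 0.9]
finger_gap: 0.751
```

Run:
```python
from h import *
s=ctrl.read_state();print(s['t'],s['ee_pos'],s['force'],rot().round(4),s['finger_gap'])
im=ctrl.snapshot("wrist");cv2.imwrite("pics/w10.png",im[:,:,::-1])
im=ctrl.snapshot("side")
cv2.imwrite("pics/s10.png",cv2.resize(im[140:300,250:450],None,fx=3,fy=3)[:,:,::-1])
```

```text
14.3 [482.63687487 100.62581551   7.49116217] [-1.28312317 -0.38614471  0.93281098] [[-0.9914  0.1308  0.0038]
 [ 0.1308  0.9914  0.0028]
 [-0.0034  0.0032 -1.    ]] 0.7511430642757966
```

View pics/w10.png

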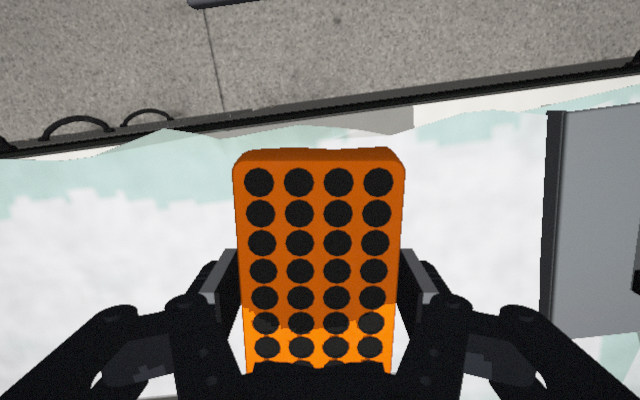

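View pics/s10.png

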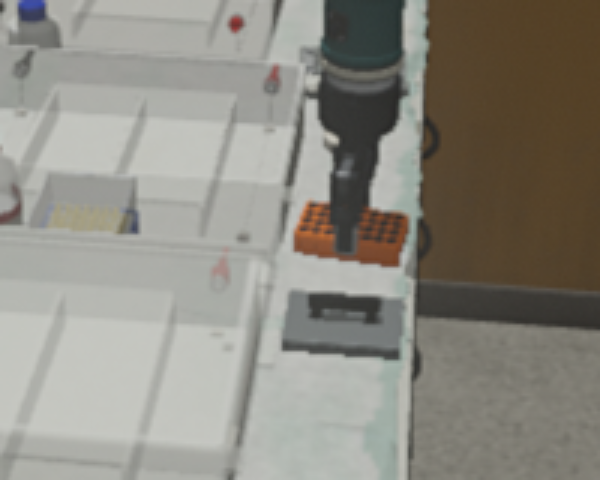

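Run:
```python
from h import *
C=cam("side")
f=lambda p:((proj(C,p)[0]-[250,140])*3).round(1)
n=np.array([0.131,0.991,0])
b=np.array([482.5,100.4,0])
print("block edge top/bot",f(b+33*n+[0,0,26]),f(b+33*n))
for d in (33,40,47):
  for z in (5,7.5,10,13,16): print(d,z,f(b+d*n+[0,0,z]))
im=cv2.imread("pics/s10.png");cv2.imwrite("pics/s10z.png",cv2.resize(im[180:280,280:420],None,fx=5,fy=5,interpolation=cv2.INTER_NEAREST))
```

```text
block edge top/bot [345.6 240.8] [344.5 263.9]
33 5 [344.7 259.5]
33 7.5 [344.8 257.3]
33 10 [344.9 255.1]
33 13 [345.  252.4]
33 16 [345.1 249.8]
40 5 [343.2 263.5]
40 7.5 [343.3 261.3]
40 10 [343.4 259.1]
40 13 [343.6 256.4]
40 16 [343.7 253.7]
47 5 [341.8 267.6]
47 7.5 [341.9 265.4]
47 10 [342.  263.1]
47 13 [342.1 260.5]
47 16 [342.2 257.8]
```

View pics/s10z.png

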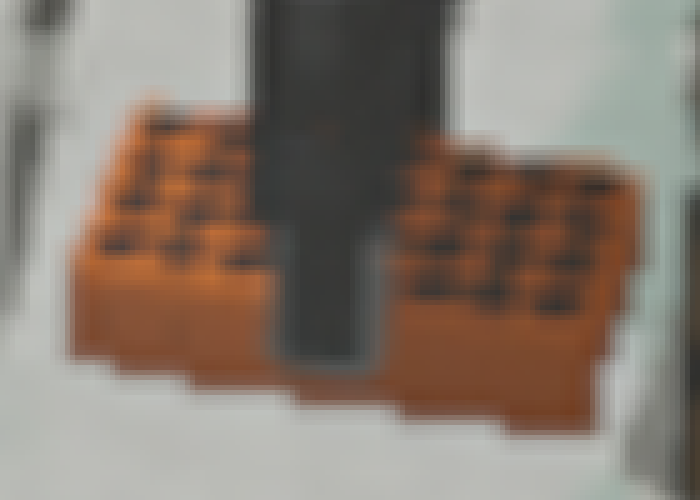

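In the side view the finger ends come out only about 7–11 mm above the block's underside, and the stops are 8 mm high. That is too tight, so I'll grip again 4 mm higher.

Call:
move_arm --increments '[1, 0, 0, 0, 0, 0, 0, 1, 0, 0, 0, 0, 0, 0, 1, 0, 0, -0.2, 0, 0, 0, 1, 0, 0, -0.4, 0, 0, 0, 1, 0, 0, -0.4, 0, 0, 0]'

```text
t: 15.02
ee_pos: [482.8, 100.7, 11.7]
eef_rot: [0.002, 0.066, 0.998, 0.002]
force: [0.2, -0.5, -0.6]
finger_gap: 0.999
```

Call:
move_arm --increments '[-1, 0, 0, 0, 0, 0, 0, -1, 0, 0, 0, 0, 0, 0, -1, 0, 0, 0, 0, 0, 0, -1, 0, 0, 0, 0, 0, 0, -1, 0, 0, 0, 0, 0, 0]'

```text
t: 15.65
ee_pos: [482.9, 100.7, 12.4]
eef_rot: [0.002, 0.066, 0.998, 0.002]
force: [-2.3, 0.3, 8.9]
finger_gap: 0.747
```

Run:
```python
from h import *
s=ctrl.read_state();print(s['t'],s['ee_pos'],s['force'],rot().round(4),s['finger_gap'])
im=ctrl.snapshot("side")
cv2.imwrite("pics/s11z.png",cv2.resize(im[200:234,343:390],None,fx=15,fy=15,interpolation=cv2.INTER_NEAREST)[:,:,::-1])
```

```text
15.65 [482.86106193 100.68119806  12.38788837] [-2.26572031  0.31135613  8.88734765] [[-0.9914  0.1308  0.0043]
 [ 0.1308  0.9914  0.0033]
 [-0.0038  0.0038 -1.    ]] 0.7471222547608113
```

View pics/s11z.png

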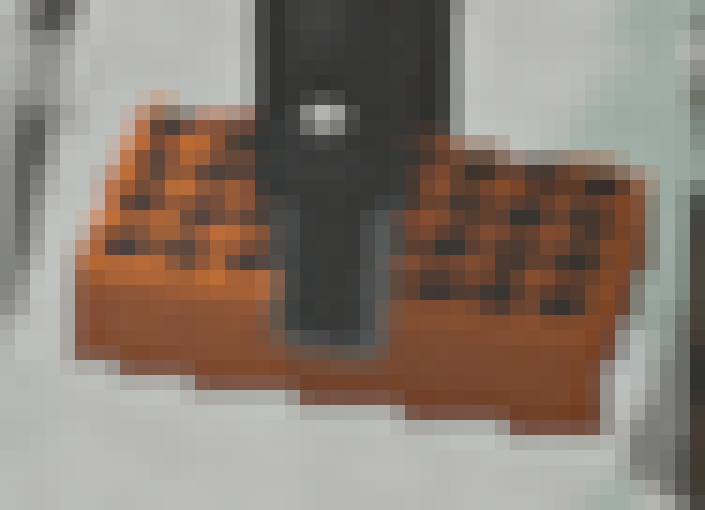

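The finger ends now sit clear above stop height. I'll lift.

Call:
move_arm --increments '[-1, 0, 0, -1, 0, 0, 0, -1, 0, 0, -3, 0, 0, 0, -1, 0, 0, -5, 0, 0, 0, -1, 0, 0, -7, 0, 0, 0, -1, 0, 0, -8, 0, 0, 0]'

```text
t: 16.32
ee_pos: [482.7, 100.5, 93.4]
eef_rot: [0.002, 0.066, 0.998, 0.002]
force: [0.3, -0.1, -3.8]
finger_gap: 0.741
```

Run:
```python
from h import *
ctrl.snapshot("side")
s=ctrl.read_state();print(s['t'],s['ee_pos'],s['force'],rot().round(4),s['finger_gap'])
print(rot().T@(np.array([488.7,-236,92])-s['ee_pos']))
im=ctrl.snapshot("wrist");cv2.imwrite("pics/w12.png",im[:,:,::-1])
```

```text
16.375 [483.16038866 100.5845005   94.04526903] [ 0.76860318  0.16761245 -2.81751687] [[-0.9914  0.1309  0.0063]
 [ 0.1309  0.9914  0.0041]
 [-0.0057  0.0049 -1.    ]] 0.7460422156456588
[ -49.54062166 -332.97030446    0.70678584]
```

View pics/w12.png

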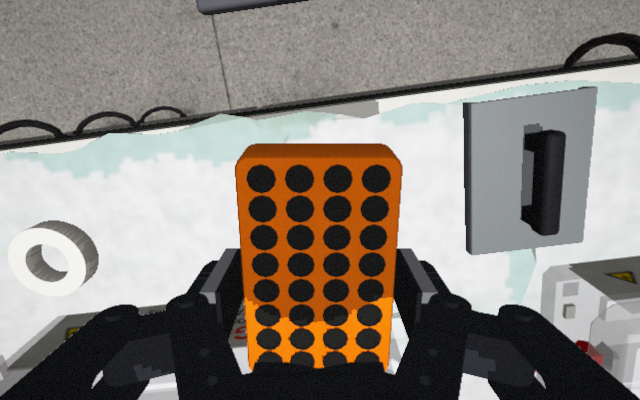

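The block is held level and the cover stays flat on the right. I'll carry it over.

Call:
move_arm --increments '[-1, -0.3, -2, 0, 0, 0, -0.6, -1, -0.8, -5.5, 0, 0, 0, -1.7, -1, -1.4, -9.5, 0, 0, 0, -3, -1, -2, -13.5, 0, 0, 0, -4.2, -1, -2.6, -17.5, 0, 0, 0, -5.5]'

```text
t: 17.05
ee_pos: [485.2, -77.5, 91.7]
eef_rot: [0.002, 0.017, 1.0, 0.002]
force: [0.8, -0.5, -3.1]
finger_gap: 0.747
```

Run:
```python
from h import *
s=ctrl.read_state();print(s['t'],s['ee_pos'],s['force'],rot().round(4),s['finger_gap'])
Rm=rot();print(Rm.T@(np.array([488.7,-236,92])-s['ee_pos']),180-np.degrees(np.arctan2(Rm[1,0],Rm[0,0])))
```

```text
17.05 [485.15932085 -77.45457289  91.66065318] [ 0.76155394 -0.48358057 -3.06692798] [[-0.9994  0.0341  0.0043]
 [ 0.0341  0.9994  0.0039]
 [-0.0041  0.004  -1.    ]] 0.7465192058105646
[  -8.9453199  -158.33003559   -0.94079966] 1.953794512031095
```

Call:
move_arm --increments '[-1, -0.2, -4.5, 0, 0, 0, -1.5, -1, -0.5, -8.5, 0, 0, 0, -3, -1, -0.7, -12, 0, 0, 0, -4, -1, -0.9, -14.5, 0, 0, 0, -4.9, -1, -0.9, -15.8, 0, 0, 0, -4.9]'

```text
t: 17.68
ee_pos: [487.9, -237.0, 90.1]
eef_rot: [0.001, -0.025, 1.0, 0.002]
force: [0.0, 0.3, -3.2]
finger_gap: 0.745
```

Run:
```python
from h import *
for i in range(2): ctrl.snapshot("side")
s=ctrl.read_state();print(s['t'],s['ee_pos'],s['force'],rot().round(4),s['finger_gap'])
Rm=rot();print(Rm.T@(np.array([488.7,-236,34.4])-s['ee_pos']),180-np.degrees(np.arctan2(Rm[1,0],Rm[0,0])))
im=ctrl.snapshot("wrist");cv2.imwrite("pics/w13.png",im[:,:,::-1]);C=cam("wrist",s)
for l,z in [("stop_end",30),("stop_side",30),("corner",22),("tube_block",s['ee_pos'][2]-12.4+26)]:
  for d in ctrl.cut_out("wrist",l)[:1]:
    m=d['mask'];ys,xs=np.nonzero(m);P=onplane(C,np.c_[xs,ys],z)[:,:2].astype(np.float32)
    print(l,round(d['p'],2),d['position'],m.sum(),cv2.minAreaRect(P))
```

```text
17.775 [ 488.00797336 -236.73573128   90.42919914] [-0.6144578   0.0804532  -2.80545273] [[-0.9988 -0.049   0.0031]
 [-0.049   0.9988  0.0037]
 [-0.0033  0.0036 -1.    ]] 0.7459873840487607
[-0.54265795  0.50066617 56.03343835] 357.1921929988755
stop_side 0.9 [177.6, 234.9] 609 ((479.65594482421875, -288.1097412109375), (9.822819709777832, 65.48192596435547), 85.99842071533203)
corner 0.79 [139.9, 271.7] 2964 ((500.6733093261719, -240.83096313476562), (125.15826416015625, 102.78711700439453), 3.4813222885131836)
tube_block 0.82 [250.5, 317.7] 34141 ((485.01190185546875, -237.10536193847656), (103.37486267089844, 64.24098205566406), 2.9553122520446777)
```

View pics/w13.png

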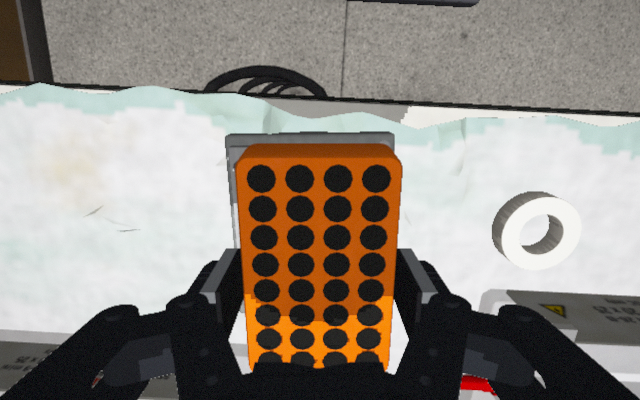

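The block hangs above the plate, about 6 mm clear of each stop by calculation. I'll lower it.

Call:
move_arm --increments '[-1, 0, 0, 2, 0, 0, -0.2, -1, 0, 0, 3.5, 0, 0, -0.2, -1, 0, 0, 4.6, 0, 0, -0.2, -1, 0, 0, 5.2, 0, 0, -0.2, -1, 0, 0, 5.3, 0, 0, -0.2]'

```text
t: 18.65
ee_pos: [489.0, -233.9, 37.6]
eef_rot: [0.002, -0.028, 1.0, 0.002]
force: [-0.1, -0.4, -3.2]
finger_gap: 0.743
```

Run:
```python
from h import *
ctrl.snapshot("side")
s=ctrl.read_state();print(s['t'],s['ee_pos'],s['force'],rot().round(4),s['finger_gap'])
im=ctrl.snapshot("wrist");cv2.imwrite("pics/w14.png",im[:,:,::-1])
im=ctrl.snapshot("scene");cv2.imwrite("pics/c14.png",cv2.resize(im[220:320,340:470],None,fx=5.5,fy=5.5)[:,:,::-1])
```

```text
18.7 [ 489.18483132 -233.98593751   37.84887366] [ 0.06203855 -0.05441952 -2.75467881] [[-0.9984 -0.0567  0.0039]
 [-0.0567  0.9984  0.0047]
 [-0.0042  0.0045 -1.    ]] 0.7468455035646336
```

View pics/w14.png

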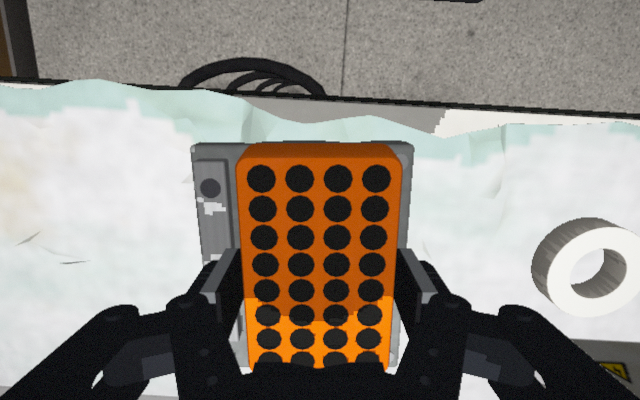

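View pics/c14.png

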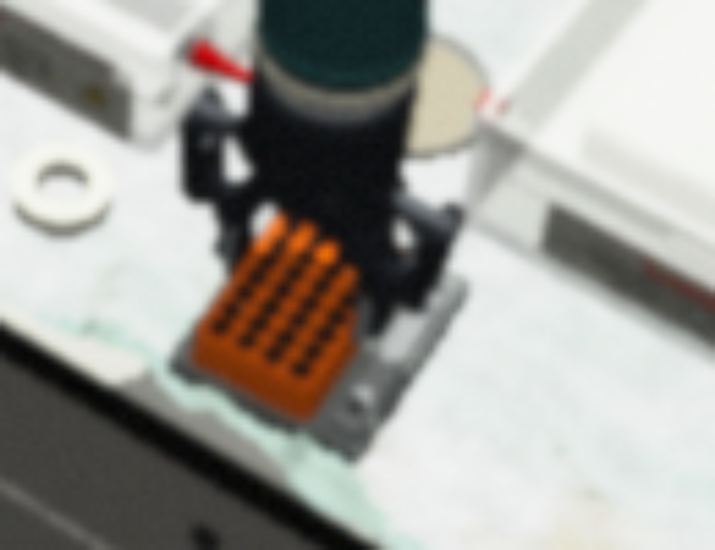

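The block is over the plate with a visible gap to the long stop, whose left side is at (212,210) in the wrist view. I'll lower the last 3–4 mm.

Call:
move_arm --increments '[-1, 0, 0, 0.2, 0, 0, 0, -1, 0, 0, 0.3, 0, 0, 0, -1, 0, 0, 0.4, 0, 0, 0, -1, 0, 0, 0.45, 0, 0, 0, -1, 0, 0, 0.45, 0, 0, 0]'

```text
t: 19.42
ee_pos: [489.7, -234.2, 34.5]
eef_rot: [0.003, -0.028, 1.0, 0.002]
force: [-1.6, 1.0, 6.4]
finger_gap: 0.744
```

Run:
```python
from h import *
ctrl.snapshot("side")
s=ctrl.read_state();print(s['t'],s['ee_pos'],s['force'],s['moment'].round(2),rot().round(4),s['finger_gap'])
```

```text
19.475 [ 489.74157658 -234.19623753   34.48082073] [-2.76116007  1.43336764  5.43475414] [0.1  0.46 0.  ] [[-0.9984 -0.0567  0.0054]
 [-0.0566  0.9984  0.0044]
 [-0.0056  0.0041 -1.    ]] 0.7474191152333618
```

It is standing on the plate with about 8 N downward. Next I'll slide it toward the long stop.

Call:
move_arm --increments '[-1, 0, -0.2, 0, 0, 0, 0, -1, 0, -0.4, 0, 0, 0, 0, -1, 0, -0.6, 0, 0, 0, 0, -1, 0, -0.8, 0, 0, 0, 0, -1, 0, -0.9, 0, 0, 0, 0]'

```text
t: 20.1
ee_pos: [490.3, -241.9, 34.5]
eef_rot: [0.002, -0.029, 1.0, 0.003]
force: [-1.1, 6.1, 5.8]
finger_gap: 0.74
```

Run:
```python
from h import *
ctrl.snapshot("side")
s=ctrl.read_state();print(s['t'],s['ee_pos'],s['force'],s['moment'].round(2),rot().round(4),s['finger_gap'])
im=ctrl.snapshot("wrist");cv2.imwrite("pics/w15.png",im[:,:,::-1])
```

```text
20.15 [ 490.34032205 -241.92770746   34.55591233] [-0.43976638  5.11605813  3.94507797] [0.94 0.17 0.08] [[-0.9983 -0.0577  0.0048]
 [-0.0577  0.9983  0.0063]
 [-0.0052  0.006  -1.    ]] 0.7460134891971639
```

View pics/w15.png

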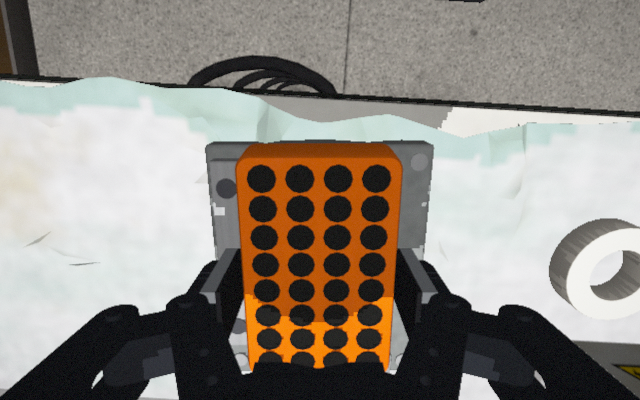

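The block is against the long stop: Fy is about +5 N and the position matches the prediction. I'll keep light pressure there and slide toward the short stop.

Call:
move_arm --increments '[-1, -0.15, -0.15, 0.1, 0, 0, 0, -1, -0.3, -0.15, 0.1, 0, 0, 0, -1, -0.45, -0.15, 0.1, 0, 0, 0, -1, -0.6, -0.15, 0.1, 0, 0, 0, -1, -0.7, -0.15, 0.1, 0, 0, 0]'

```text
t: 20.82
ee_pos: [493.1, -241.8, 34.5]
eef_rot: [-0.002, -0.029, 1.0, 0.005]
force: [-16.4, 7.1, 26.3]
finger_gap: 0.742
```

Run:
```python
from h import *
ctrl.snapshot("side")
s=ctrl.read_state();print(s['t'],s['ee_pos'],s['force'],s['moment'].round(2),rot().round(4),s['finger_gap'])
```

```text
20.875 [ 493.01899799 -241.80044322   34.47205736] [-14.84791898   7.69942673  24.22607473] [0.91 3.04 0.12] [[-0.9983 -0.0579 -0.0035]
 [-0.0579  0.9983  0.0106]
 [ 0.0029  0.0108 -0.9999]] 0.7460729864770028
```

Run:
```python
from h import *
im=ctrl.snapshot("scene");cv2.imwrite("pics/c16.png",cv2.resize(im[220:320,340:470],None,fx=5.5,fy=5.5)[:,:,::-1])
im=ctrl.snapshot("side");cv2.imwrite("pics/s16.png",cv2.resize(im[140:190,330:410],None,fx=9,fy=9)[:,:,::-1])
s=ctrl.read_state();im=ctrl.snapshot("wrist");cv2.imwrite("pics/w16.png",im[:,:,::-1])
C=cam("wrist",s)
for l,z in [("stop_end",30),("stop_side",30),("corner",22),("tube_block",48)]:
  for d in ctrl.cut_out("wrist",l)[:1]:
    m=d['mask'];ys,xs=np.nonzero(m);P=onplane(C,np.c_[xs,ys],z)[:,:2].astype(np.float32)
    print(l,round(d['p'],2),d['position'],m.sum(),cv2.minAreaRect(P))
```

```text
stop_side 0.84 [206.1, 225.6] 2974 ((494.944091796875, -283.2314453125), (95.62952423095703, 14.309111595153809), 1.409892201423645)
corner 0.74 [140.9, 320.3] 10114 ((502.627197265625, -240.6148681640625), (130.5210418701172, 103.24888610839844), 3.764112949371338)
tube_block 0.81 [249.1, 316.4] 34087 ((490.3902587890625, -242.07142639160156), (103.38719177246094, 64.38371276855469), 3.010045289993286)
```

View pics/c16.png

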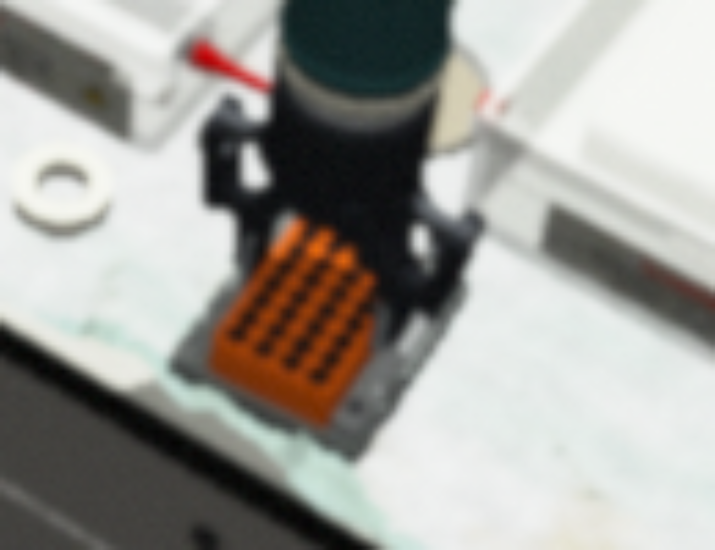

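View pics/s16.png

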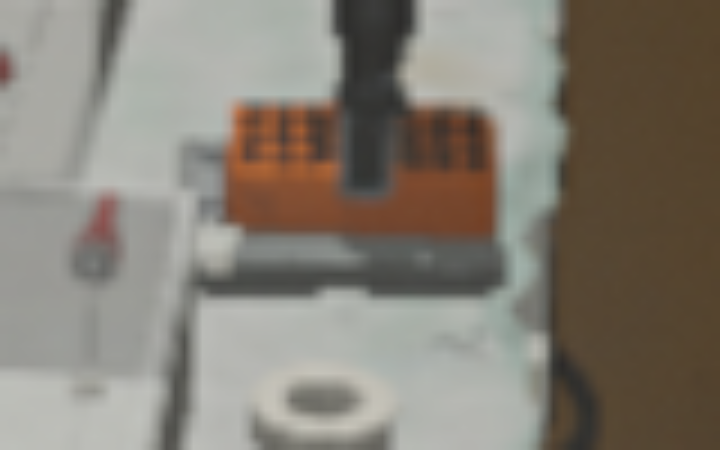

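View pics/w16.png

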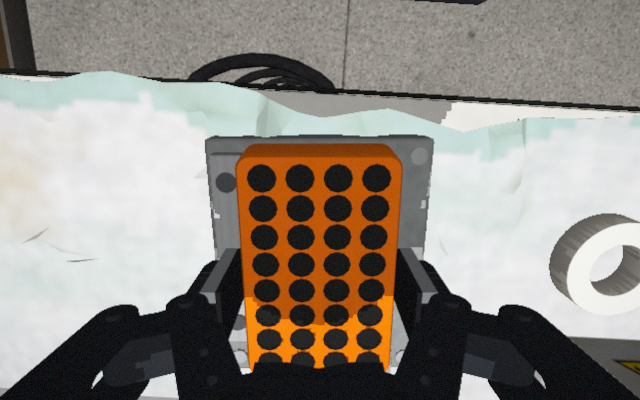

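Run:
```python
from h import *
s=ctrl.read_state();C=cam("wrist",s)
im=cv2.imread("pics/w16.png")
print(im[128:172,300].tolist()[::1])
for c in (290,320,360): print(c,onplane(C,[[c,r] for r in (135,137,139,143,145,147)],22)[:,0].round(1))
cv2.imwrite("pics/w16z.png",cv2.resize(im[125:185,195:445],None,fx=3.2,fy=6.4,interpolation=cv2.INTER_NEAREST))
im=cv2.imread("pics/s16.png");
```

```text
[[217, 222, 201], [219, 224, 201], [220, 224, 203], [221, 223, 205], [219, 224, 203], [218, 222, 201], [143, 145, 132], [63, 61, 60], [62, 63, 63], [63, 65, 63], [81, 80, 79], [97, 99, 95], [101, 105, 100], [106, 108, 106], [108, 110, 106], [72, 83, 110], [21, 55, 113], [0, 54, 117], [5, 55, 118], [18, 56, 121], [19, 57, 124], [15, 55, 122], [6, 57, 125], [20, 59, 124], [10, 57, 127], [7, 59, 130], [13, 64, 135], [13, 65, 141], [3, 61, 140], [13, 79, 170], [20, 92, 190], [8, 85, 190], [12, 88, 191], [13, 88, 190], [16, 91, 192], [2, 79, 170], [25, 47, 100], [16, 26, 23], [23, 27, 26], [26, 29, 28], [26, 24, 25], [23, 21, 25], [33, 33, 30], [23, 23, 24]]
290 [439.6 440.5 441.3 443.1 444.  444.9]
320 [438.8 439.7 440.6 442.3 443.2 444.1]
360 [437.8 438.7 439.6 441.3 442.2 443.1]
```

View pics/w16z.png

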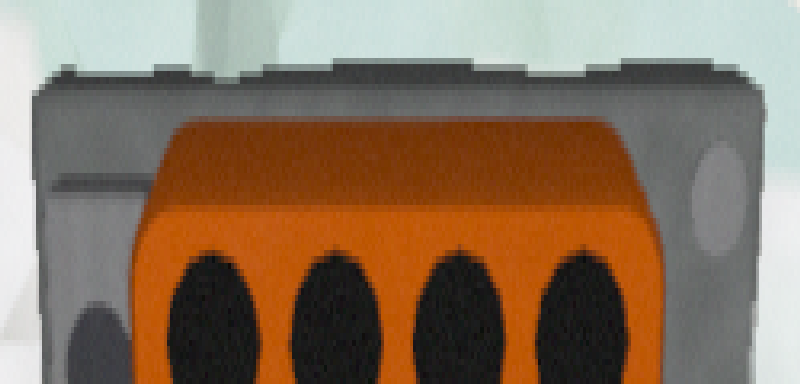

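The contact pictures are consistent with the block against both stops: in the wrist view the plate-edge gap is about 2.3 mm against 2.0 mm expected. However, the tool pitched about 0.5° while pushing. I'll turn it back so the block stands flat, and keep the pressure on.

Call:
move_arm --increments '[-1, -0.4, -0.25, 0, 0.2, -0.3, 0, -1, -0.4, -0.25, 0, 0.4, -0.6, 0, -1, -0.4, -0.3, 0, 0.5, -0.9, 0, -1, -0.4, -0.3, 0, 0.5, -0.9, 0, -1, -0.4, -0.3, 0, 0.5, -0.9, 0]'

```text
t: 21.85
ee_pos: [493.1, -241.8, 34.5]
eef_rot: [0.002, -0.029, 1.0, 0.004]
force: [-10.9, 9.3, 18.2]
finger_gap: 0.743
```

Run:
```python
from h import *
ctrl.snapshot("side")
s=ctrl.read_state();print(s['t'],s['ee_pos'],s['force'],s['moment'].round(2),rot().round(4),s['finger_gap'])
```

```text
21.9 [ 493.04085719 -241.80955152   34.47856767] [-12.66098306   9.58470713  17.37509419] [1.66 2.56 0.01] [[-0.9983 -0.0585  0.0045]
 [-0.0585  0.9983  0.0088]
 [-0.005   0.0085 -1.    ]] 0.7441749043819086
```

Pitch is back to its flat value, but about 0.25° of roll remains. One more adjustment, with a slightly firmer push.

Call:
move_arm --increments '[-1, -0.5, -0.35, -0.05, 0.5, -0.5, 0, -1, -0.5, -0.4, -0.05, 0.9, -0.6, 0, -1, -0.5, -0.4, -0.05, 0.9, -0.6, 0, -1, -0.5, -0.4, -0.05, 0.9, -0.6, 0, -1, -0.5, -0.4, -0.05, 0.9, -0.6, 0]'

```text
t: 22.52
ee_pos: [493.1, -241.8, 34.4]
eef_rot: [0.003, -0.029, 1.0, 0.001]
force: [-12.8, 8.9, 15.5]
finger_gap: 0.745
```

Run:
```python
from h import *
ctrl.snapshot("side")
s=ctrl.read_state();print(s['t'],s['ee_pos'],s['force'],s['moment'].round(2),rot().round(4),s['finger_gap'])
im=ctrl.snapshot("side");cv2.imwrite("pics/s18.png",cv2.resize(im[140:190,330:410],None,fx=9,fy=9)[:,:,::-1])
im=ctrl.snapshot("wrist");cv2.imwrite("pics/w18.png",im[:,:,::-1])
cv2.imwrite("pics/w18z.png",cv2.resize(im[125:185,195:445],None,fx=3.2,fy=6.4,interpolation=cv2.INTER_NEAREST)[:,:,::-1])
```

```text
22.575 [ 493.10597043 -241.80106979   34.44073329] [-11.82080935   9.2249188   17.10931193] [2.48 2.73 0.08] [[-0.9983 -0.0586  0.005 ]
 [-0.0586  0.9983  0.0018]
 [-0.0051  0.0015 -1.    ]] 0.7438388482663116
```

View pics/s18.png

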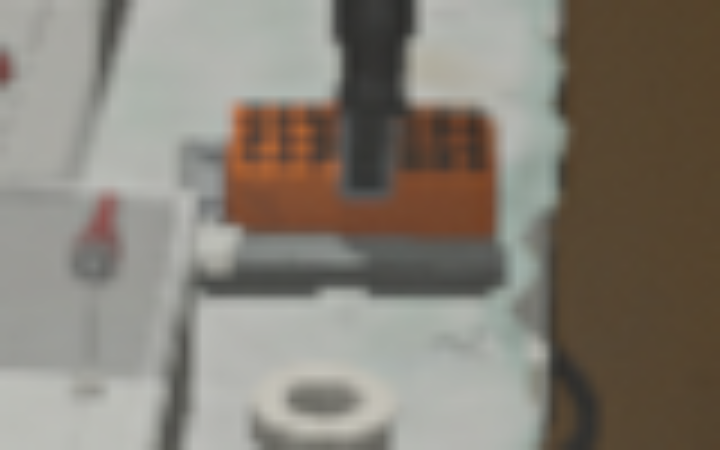

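View pics/w18z.png

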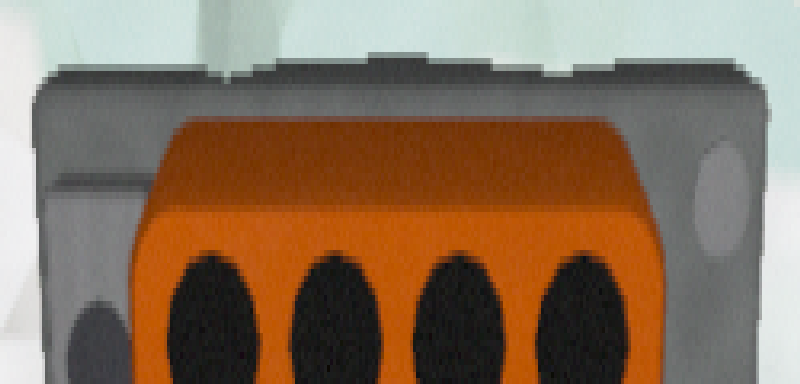

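Call:
move_arm --increments '[-1, -0.6, -0.5, -0.05, 0.4, -0.55, 0, -1, -0.6, -0.5, -0.05, 0.4, -0.55, 0, -1, -0.6, -0.5, -0.05, 0.4, -0.55, 0, -1, -0.6, -0.5, -0.05, 0.4, -0.55, 0, -1, -0.6, -0.5, -0.05, 0.4, -0.55, 0]'

```text
t: 23.3
ee_pos: [493.1, -241.8, 34.4]
eef_rot: [0.001, -0.03, 1.0, 0.003]
force: [-16.3, 11.9, 20.1]
finger_gap: 0.743
```

```bash
cat > fin.py <<'E'
from h import *
for i in range(3):
    ctrl.snapshot("side")
    s=ctrl.read_state();print(s['t'],s['ee_pos'],s['force'],s['moment'].round(2))
print(rot().round(4),s['finger_gap'])
s=ctrl.read_state();im=ctrl.snapshot("wrist");C=cam("wrist",s)
d=ctrl.cut_out("wrist","tube_block")[0];m=d['mask'];ys,xs=np.nonzero(m)
# left/right edges of top face at z=48 between rows 175..245
L=[];Rr=[]
for r in range(175,245):
    c=np.nonzero(m[r])[0]
    if len(c): L.append((c[0],r));Rr.append((c[-1],r))
for nme,E in (("L",L),("R",Rr)):
    P=onplane(C,E,48)[:,:2].astype(np.float32);v=cv2.fitLine(P,cv2.DIST_HUBER,0,.01,.01).ravel();print(nme,np.degrees(np.arctan(v[1]/v[0])),v[2:])
E
python3 fin.py
```

```text
23.35 [ 493.0679319  -241.83742814   34.39908762] [-16.4987363   12.12688542  20.63877511] [ 2.48  3.42 -0.07]
23.4 [ 493.11161791 -241.85521535   34.40792728] [-15.86856026  11.96374142  20.46984955] [ 2.48  3.45 -0.08]
23.45 [ 493.09388773 -241.82015332   34.41293118] [-16.70574964  13.41479365  20.36119783] [ 2.53  3.41 -0.07]
[[-0.9982 -0.0592  0.0019]
 [-0.0592  0.9982  0.0051]
 [-0.0022  0.005  -1.    ]] 0.7429295879384753
L 3.6789656 [ 464.0348 -275.3124]
R 4.4480653 [ 463.21405 -211.98471]
```

Run:
```python
from h import *
import pickle
s,im=pickle.load(open("corner.pkl","rb"));C=cam("wrist",s)
cv2.imwrite("pics/w7z.png",cv2.resize(im[115:250,225:355],None,fx=4.4,fy=4.4,interpolation=cv2.INTER_CUBIC)[:,:,::-1])
g=cv2.cvtColor(im,cv2.COLOR_RGB2GRAY)
ls=cv2.createLineSegmentDetector().detect(g[115:250,225:355])[0][:,0]+[225,115,225,115]
for a in ls:
    if np.hypot(a[2]-a[0],a[3]-a[1])>35:
        for z in (30,):
            P=onplane(C,[a[:2],a[2:]],z);v=P[1]-P[0];print(a.round(1),"len",np.linalg.norm(v).round(1),"ang",np.degrees(np.arctan2(v[1],v[0])).round(2),P[:,:2].round(1).tolist())
```

```text
[260.5 225.6 251.8 149.4] len 78.5 ang -176.55 [[540.8, -273.1], [462.4, -277.8]]
[329.3 228.8 269.3 232.1] len 61.9 ang -86.53 [[544.2, -202.5], [547.9, -264.3]]
[237.  126.9 337.  120.6] len 94.5 ang 93.58 [[441.1, -290.8], [435.2, -196.4]]
[339.6 123.  341.6 169.4] len 44.6 ang 3.5 [[437.4, -193.9], [482.0, -191.2]]
[308.1 242.7 271.9 242.9] len 37.7 ang -89.52 [[559.7, -224.4], [560.0, -262.1]]
[342.  171.8 344.4 238.2] len 70.3 ang 3.18 [[484.4, -190.7], [554.6, -186.8]]
[247.8 244.3 235.8 150.4] len 98.2 ang -176.43 [[561.5, -287.2], [463.5, -293.3]]
[254.2 144.3 258.1 180.6] len 35.9 ang 3.24 [[457.5, -275.3], [493.3, -273.3]]
[239.  151.8 246.8 214.4] len 64.0 ang 3.42 [[464.7, -290.3], [528.6, -286.5]]
```

View pics/w7z.png

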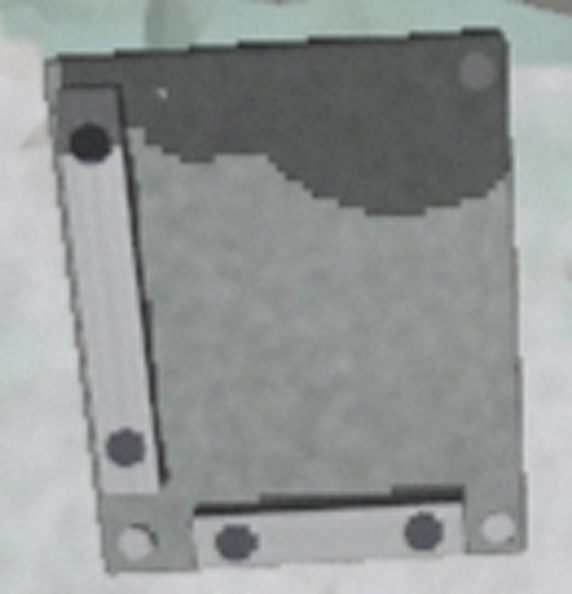

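Call:
move_arm --increments '[-1, -0.6, -0.5, -0.05, 0.6, -0.9, 0, -1, -0.6, -0.5, -0.05, 0.6, -0.95, 0, -1, -0.6, -0.5, -0.05, 0.6, -0.95, 0, -1, -0.6, -0.5, -0.05, 0.6, -0.95, 0, -1, -0.6, -0.5, -0.05, 0.6, -0.95, 0]'

```text
t: 24.18
ee_pos: [493.2, -241.9, 34.4]
eef_rot: [0.003, -0.03, 1.0, 0.003]
force: [-16.4, 12.1, 22.0]
finger_gap: 0.745
```

```bash
python3 fin.py
python3 - <<'E'
from h import *
im=ctrl.snapshot("scene");cv2.imwrite("pics/c20.png",cv2.resize(im[130:330,170:450],None,fx=2.8,fy=2.8)[:,:,::-1])
im=ctrl.snapshot("wrist");cv2.imwrite("pics/w20.png",im[:,:,::-1])
g=cv2.cvtColor(im,cv2.COLOR_RGB2GRAY);print(im[132:148,300].tolist())
E
```

```text
24.225 [ 493.11332593 -241.81842945   34.39481026] [-16.33300522  12.97282448  21.71841464] [ 2.5   3.45 -0.13]
24.275 [ 493.12749587 -241.82861608   34.41235636] [-16.33549732  12.99366786  21.60883877] [ 2.47  3.46 -0.01]
24.325 [ 493.11755691 -241.83462637   34.38797023] [-16.08501901  12.51720128  20.98344152] [ 2.47  3.48 -0.12]
[[-0.9982 -0.0596  0.006 ]
 [-0.0595  0.9982  0.0054]
 [-0.0063  0.0051 -1.    ]] 0.7463785540207359
L 3.5976546 [ 466.8218  -275.16666]
R 3.0737498 [ 462.8292  -211.90202]
[[203, 224, 220], [203, 222, 219], [130, 141, 141], [60, 59, 61], [63, 64, 63], [71, 73, 71], [86, 89, 88], [99, 101, 100], [105, 107, 106], [104, 104, 105], [108, 100, 95], [113, 71, 50], [113, 52, 8], [115, 53, 3], [119, 55, 7], [117, 52, 4]]
```

View pics/c20.png

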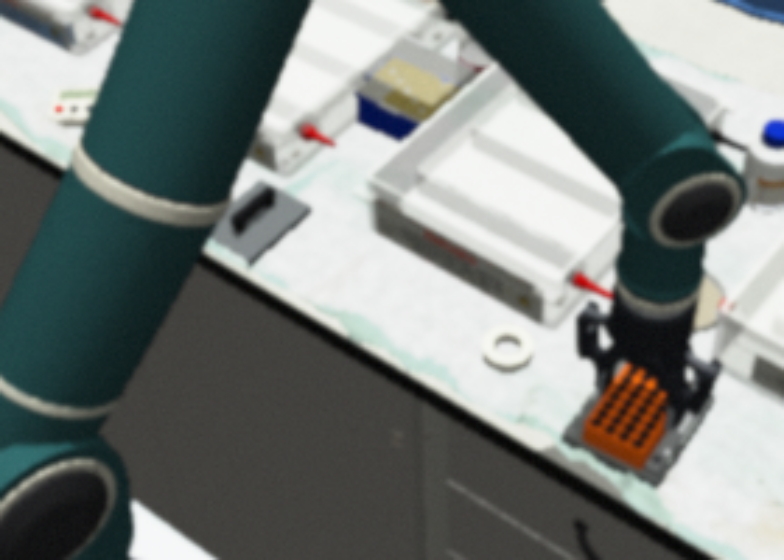

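The picture shows the block in the corner at (628,420), the cover flat at (262,220), and the tape, timer and petri dish where they were. The forces are steady and the tilt is back to its flat reference, so I'm handing in.

```bash
python3 -c "
from rig import ctrl
print(ctrl.finish_job()); s=ctrl.read_state(); print(s['t'],s['ee_pos'],s['force'])"
```

```text
the job is handed in; nothing more can be done
None
the job is handed in; nothing more can be done
```

I lifted the cover straight off the block and set it flat on the bench about 140 mm to the left, clear of the block. I then carried the block upright over the tape, stood it on the base plate and slid it against the long stop, then the short one. I handed in at about 24 s with the block still gripped and pressed into the corner.

**Last checks**
- **Pressure:** the force was steady at about 16 N on the short stop, 13 N on the long stop and 21 N down. The arm did not move under it.
- **Flatness and angle:** tool tilt was back within about 0.1° of its value when the block first stood on the plate. Its yaw of 3.4° matched the stop edges seen from above.
- **Bystanders:** the timer, tape and petri dish looked undisturbed.

**What disagreed or went wrong**
- **Short stop not seen directly:** the gripper hid that contact. My camera estimate put it up to about 2 mm further on than where the block stopped. The hard stop in force and a plate-edge gap of about 2.3 mm (2.0 expected) both say the block is seated.
- **Regrip:** my first grip on the block was too low to clear the stops safely, so I took it again about 5 mm higher before lifting.
- **Tilt while pushing:** the tool tilted up to 0.5° in the first pushes, and I turned it back before handing in.

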